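# Register an inked hand block over a card

## Robot

A 6-joint arm with a two-finger parallel gripper is mounted at the origin on a cart in front of the work surface, level with it; the furniture and walls round the work are solid. World frame = base frame: x ahead of the robot, y to its left, z up, the work surface at z = 0. Lengths are in mm, angles in rad, forces in N, time in s.
With the tool pointing down it reaches from about 275 to 750 mm from the base axis. Payload 10.2 kg.
Tool frame: the origin (TCP) lies at the very end of the fingers, on their centre line; the grasp point (between the pads) lies 19 mm behind it; z points along the fingers, x is the direction in which the jaws open and shut, and the axes are right-handed (so a half turn about z gives the same grasp; the last joint's range is limited). The gripper opens to 85 mm and grips with 20 to 120 N. Pads are 22 mm wide; open, the fingers measure 114 mm over their backs; the gripper's body (76 mm by 85 mm) begins 54 mm behind the grasp point. The pads swing forward as they close: fully open they stand 13 mm farther back than shut.
Start: joints at [-1.377, 0.313, 1.498, -0, 1.331, -0.223], TCP at [212.527, -480.066, 231.294] pointing down, gripper open.
Joint ranges: [-2.94, 2.94], [-0.97, 2.17], [0.19, 2.56], [-1.23, 4.37], [0.02, 3.11], [-2.88, 2.88]. Speed limits (rad/s): [2.39, 2.39, 3.01, 3.14, 3.14, 3.14].

## Interface

Orientations are given as a unit quaternion [w, x, y, z].
In Python, from rig import ctrl, cams gives the robot as it stands.
- The arm moves only by the tool play_rows, never from a script. Its argument "steps" is a list of rows, each a list of 2 entries, a list of its own where there are three numbers: the shift along the tool's x, y, z normalised to -1 to 1, where 1 is 0.75 m, then the turn, a rotation vector about the tool's x, y, z normalised to -1 to 1, where 1 is 45 degrees. A call has 1 to 20 rows; each row shifts and turns the commanded pose from where the row before left it, along the tool's axes as they then stand; what a row does not reach is not made up. A row lasts 1/10 s, in which the tool goes at most 50 mm and 8.59 degrees, less where a joint would pass 70% of its speed; a pose out of reach is approached as far as the arm can. A call with a number of a shift or a turn outside -1 to 1 is refused whole. A call with a gripper value outside its range is refused whole. "grip" is the closure, from 0 (fully open) to 1 (shut), set as the call begins (left out, the last holds). The fingers move at their own pace and stop on an object; "squeeze" is the grip in N (left out, the last holds). Time passes only in rows, so rows that do not move let the fingers close. It gives the time, the measured TCP pose, the force and the opening at its end, in the units of the state.
- ctrl.sense(): the state, without advancing time (a new reading comes with each control period).
- cams.capture(name): name is "side" or "top" or "wrist"; returns the picture (420x560x3 uint8, red, green, blue); there is no depth.
- cams.camera_info(name): a dict with "fx", "fy", "cx", "cy" (pixels), "xyz" and "attitude" of the camera in the world. Camera axes: x right, y up, looking along -z (the intrinsics and any distortion apply to the point x, -y, -z); pixel columns grow to the right and rows downward; lengths in mm; the calibration is good to about 2 mm. The wrist camera is an equidistant fisheye: a pixel r from the principal point sees the ray r / f radians off the axis. A picture is of the moment at which its call begins: read the wrist's pose just before it. camera_info takes no time and is no camera call; for the wrist camera it gives the pose at the moment of the call.
- ctrl.finish_job(): hands the job in, once; it reports no verdict.
Trained networks look in the newest picture that a camera, given by its name, has taken for a name from the list of things; names that differ only in an ending like _2 or _b are one class to them, and where a whole thing is asked for, a point or a joint stands for the part that bears it (a point fixed in the world has none). Each returns a list of dicts, best first, with "p" (0 to 1); they miss things now and then, are a little off and sometimes report something else, mostly with a low value. They report only what shows in the picture. A call takes as long as a camera call.
- cams.search_frame(camera, thing): "rect" ([centre column, centre row, width, height] in pixels, round what is visible of it).
- cams.tip_of(camera, thing): "pixel" ([column, row] in pixels: a listed point, or the origin of a listed thing).
The state is a dict: "time_s": time; "joints": joint angles; "dq": joint speeds; "tau": joint torques, N m; "eef_pos": TCP position; "ee_rot": TCP orientation; "force": force on the tool from outside, world axes, zero at the start; "wrist_torque": the same for the moment, N m; "grip_width": opening from 0.0 (shut) to 1.0 (fully open).
Only numpy, scipy, OpenCV 4.12 (cv2) and the standard library are available. Lean on these libraries where they do the work, as an engineer would, in place of code of your own. Each camera call takes 0.05 s, during which the arm holds its last target.

## Task

The oblong printing block hangs by its handle in one of the rack's three forks, freshly inked, so nothing at all may touch its printing face. Lift it just clear of the fork's turned-up tips, draw it out forwards, carry it over the things on the desk to the card jig and lower it, centred, level and square, into the window of the wooden frame until its face is below the frame's top edge but still clear of the card. Finish there with the gripper holding it still, touching neither frame nor card, so that the register can be checked before printing; leave the other two blocks hanging and do not knock the tumbler or the capped jar.

Things in the scene. Friction and masses are not known exactly. Their poses are not given: they have to be found in the camera images.
- oblong_grip (a point): Grip point of the oblong hand block, on the axis of its dark wood handle: 74 mm above the printing face, 26 mm above the underside of the handle's head, 14 mm below its top. The head is 26 mm along the block's x, 46 mm along y, 40 mm tall. Hanging, this point is 138 mm above the desk. Take the head from above across its 26 mm (fingers in front and behind). z up, block's axes.
- oblong_print (a point): Centre of the printing face (underside) of the oblong block. x: the short side, y: the long side, z up. Heights above this face: lino 0 to 3 mm, light wood base 3 to 22 mm (46 mm along x, 64 mm along y), round neck 12.4 mm thick from 22 to 48 mm, head 48 to 88 mm.
- oblong: The whole oblong block, one rigid piece of 130 to 210 g; origin at the centre of its printing face, same axes.
- oblong_face: The inked lino face of the oblong block, 44 x 62 x 3 mm; origin at the centre of its underside, same axes.
- round: A second hand block with the same neck and head, but a round base 54 mm across; origin at the centre of its printing face. Stays in the rack.
- square: A third hand block with the same neck and head, but a base 46 mm square; origin at the centre of its printing face. Stays in the rack.
- block_rack: Fixed wooden rack, 246 mm wide (y). Origin on the desk under the neck of the block in the middle fork. Three forks at y = -78, 0, 78 mm hold the three blocks, in any order, each with the rack's yaw; they open along the rack's -x, towards the robot. Behind, at x = 72 to 88 mm, a panel 126 mm high; nothing stands above the forks.
- fork (a point): Point between the two rods of the middle fork, level with their tops, 112 mm above the desk (all forks alike, axes of the rack). Level steel rods 8 mm thick with a 17 mm gap; the head rests on them, the neck hangs between. They end at x = -34 mm in tips turned up 5 mm. A block lifts by 6 to 16 mm before its base meets the rods; drawn 60 mm along -x its base is clear of them.
- jig: Fixed plywood card jig, 130 mm (x) by 164 mm (y), 8 mm thick, origin under its centre on the desk. A card lies on it, and on the card a wooden frame 96 x 114 mm, 15 mm high (top 25 mm above the desk; a small brass button on its front rail reaches 30 mm).
- window (a point): Centre of the frame's open window, on the card's upper surface, 10 mm above the desk. The window is 56 mm along x and 74 mm along y (axes of the jig): 5 mm of room on every side of the oblong block. The frame's top is 15 mm above this point; z up.
- tumbler: Glass tumbler, 68 mm across, 90 mm tall, standing loose between rack and jig; origin at the centre of its foot.
- capped_jar: Black-capped paint jar, 67 mm across, 88 mm tall, standing loose between rack and jig; origin at the centre of its foot. Beside it, behind the jig, an open paint tin with its lid up, about 120 mm high.

How it is judged:
By the outcome, as a careful person would: the job done as asked, in the order asked, and still so for the second after the job is handed in, while the arm keeps its last pose, push and grip.
It also fails if it takes over 48 s, if anything falls off the work surface, if the arm or the gripper's body presses on something with over 40 N, if the wrist force passes 120 N, or if a joint passes its speed limit or range.

## Working session

There is one attempt and no reset: what is moved stays moved. The work goes in short steps, Python scripts to look and compute and a tool call to move; the robot and the scene stay as the last step left them, time stands still between calls to the robot, and variables do not carry over. Pictures are saved under pics/ and viewed, and the job is handed in when it is done.

Besides the shell and the picture viewer there is one more tool, called after ">>>" as a command line: name --argument value ..., lists and objects as JSON in quotes. play_rows: Moves the arm, as the interface text tells. Its arguments: {"type":"object","properties":{"steps":{"type":"array"},"grip":{"type":"number"},"squeeze":{"type":"number"}},"required":["steps"]}

```bash
ls; mkdir -p pics; python3 - <<'E'
from rig import ctrl,cams
import cv2
print(ctrl.sense())
for n in ["side","top","wrist"]:
    print(n,cams.camera_info(n))
    im=cams.capture(n); cv2.imwrite(f"pics/{n}0.png",im[:,:,::-1])
    for t in ["oblong_grip","oblong_print","oblong","round","square","block_rack","fork","jig","window","tumbler","capped_jar"]:
        r=cams.tip_of(n,t)
        print(t,[(round(d['p'],2),[round(float(v),1) for v in d['pixel']]) for d in r[:3]])
E
```

```text
pics
{'time_s': 0.0, 'joints': array([-1.37741667e+00,  3.13446944e-01,  1.49842395e+00, -1.16450713e-06,
        1.33101679e+00, -2.23365806e-01]), 'dq': array([-1.01395991e-03, -1.12077585e-03, -1.14103801e-04,  1.37054136e-03,
       -7.36385230e-05,  9.63150490e-04]), 'tau': array([-2.92039722e-04, -4.12263250e+01, -2.59746087e+01, -1.95845364e-04,
        4.12035894e-03, -9.09079212e-07]), 'eef_pos': array([ 212.46747716, -479.80567577,  230.74158849]), 'ee_rot': array([-4.64280431e-04,  8.38088982e-01, -5.45533170e-01, -4.51351106e-04]), 'force': array([ 0.15964259, -0.19125717,  0.15494539]), 'wrist_torque': array([0.02677066, 0.04352155, 0.04218184]), 'grip_width': 1.0037136579857495}
side {'fx': 537.5687450883272, 'fy': 537.5687450883272, 'cx': 276.49853934551766, 'cy': 204.5877223570032, 'xyz': array([429.71200114, 935.50185486, 701.26737196]), 'attitude': array([-0.05498244, -0.02162692,  0.48291386,  0.87367237])}
oblong_grip [(0.73, [200.8, 262.9])]
oblong_print [(0.86, [203.9, 294.1])]
oblong [(0.57, [203.4, 293.3])]
round []
square [(0.9, [221.8, 241.5])]
block_rack [(
[... 618 characters left out ...]
 [262.1, 170.3]), (0.45, [234.9, 173.4])]
block_rack [(0.7, [235.0, 172.0]), (0.27, [307.9, 238.1]), (0.22, [300.6, 193.5])]
fork [(0.74, [233.2, 162.5])]
jig [(0.67, [371.7, 254.0]), (0.59, [232.5, 162.8]), (0.54, [301.3, 192.1])]
window [(0.95, [374.2, 254.9])]
tumbler [(0.56, [306.1, 236.3])]
capped_jar [(0.72, [298.2, 192.3])]
wrist {'fx': 325.19226210127806, 'fy': 325.19226210127806, 'cx': 276.7702904537078, 'cy': 216.09859697908558, 'xyz': array([ 289.56303806, -445.64157861,  373.33036038]), 'attitude': array([ 0.82617947, -0.1393371 ,  0.09083767, -0.53829469])}
oblong_grip []
oblong_print []
oblong []
round []
square []
block_rack []
fork []
jig []
window []
tumbler []
capped_jar []
```

View pics/side0.png

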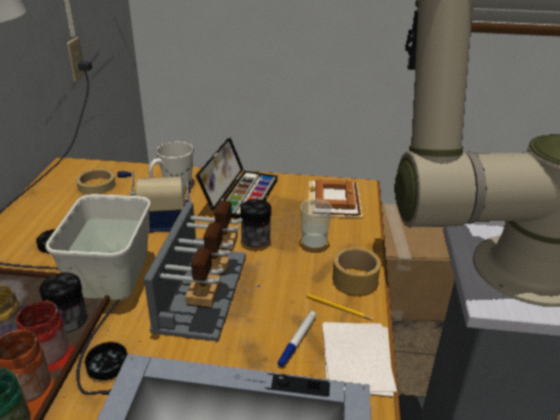

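View pics/top0.png

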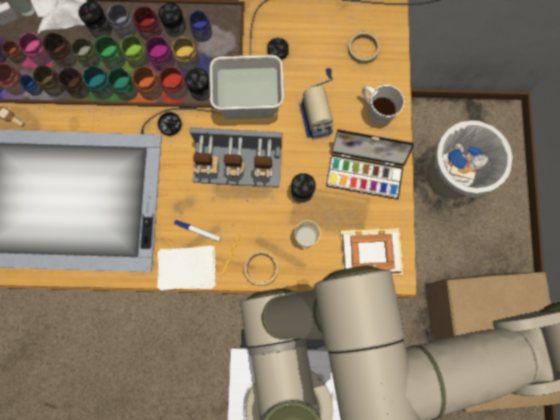

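View pics/wrist0.png

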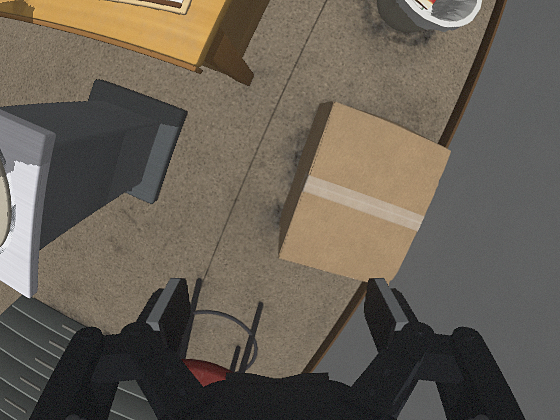

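The side view shows the rack near (200,270) with the oblong block nearest the camera, at (203,290), the jar at (258,220), the tumbler at (315,225) and the jig at (334,195). The top view shows the oblong as the leftmost of the three, at (205,163), and the jig at (372,252). Next I'll triangulate.

```bash
cat > h.py <<'E'
import numpy as np
from scipy.spatial.transform import Rotation as R
from scipy.optimize import least_squares
def rot(q): return R.from_quat([q[1],q[2],q[3],q[0]]).as_matrix()
def ray(ci,px,fish=False):
    u=(px[0]-ci['cx'])/ci['fx']; v=(px[1]-ci['cy'])/ci['fy']
    if fish:
        r=np.hypot(u,v); s=np.sin(r)/r if r>1e-9 else 1.
        d=np.array([u*s,-v*s,-np.cos(r)])
    else:
        d=np.array([u,-v,-1.]); d/=np.linalg.norm(d)
    return np.array(ci['xyz']),rot(ci['attitude'])@d
def atz(ci,px,z,fish=False):
    o,d=ray(ci,px,fish); return o+d*(z-o[2])/d[2]
def tri(rs):
    A=np.zeros((3,3));b=np.zeros(3)
    for o,d in rs:
        P=np.eye(3)-np.outer(d,d);A+=P;b+=P@o
    p=np.linalg.solve(A,b)
    return p,[float(np.linalg.norm((np.eye(3)-np.outer(d,d))@(p-o))) for o,d in rs]
def proj(ci,p,fish=False):
    c=rot(ci['attitude']).T@(np.array(p)-ci['xyz']); x,y,z=c[0],-c[1],-c[2]
    if fish:
        r=np.hypot(x,y); th=np.arctan2(r,z); s=th/r if r>1e-9 else 1/z
        return np.array([ci['cx']+ci['fx']*x*s,ci['cy']+ci['fy']*y*s])
    return np.array([ci['cx']+ci['fx']*x/z,ci['cy']+ci['fy']*y/z])
E
python3 - <<'E'
from rig import ctrl,cams
from h import *
np.set_printoptions(precision=1,suppress=True)
s=cams.camera_info("side");t=cams.camera_info("top")
D=dict(oblong_grip=((200.8,262.9),(202.8,161.4),138),oblong_print=((203.9,294.1),(208.2,164.8),64),square=((221.8,241.5),(262.1,170.3),64),
round=(None,(237,170),64),fork=((211,249),(233.2,162.5),112),rack=((216.4,290.3),(235,172),0),jig=((333.6,200.3),(371.7,254),0),window=((334.1,194.5),(374.2,254.9),10),tumbler=((315.1,238.3),(306.1,236.3),0),jar=((258,237.9),(298.2,192.3),0))
for k,(a,b,z) in D.items():
    out=[]
    if a: out=[tri([ray(s,a),ray(t,b)]), atz(s,a,z)]
    print(k,z,*out,atz(t,b,z))
E
```

```text
oblong_grip 138 (array([627.6, 240.2, 132.9]), [3.814163066345166, 3.814163066345246]) [629.8 245.4 138. ] [622.2 239.  138. ]
oblong_print 64 (array([632.8, 236. ,  61.1]), [1.6406622424665878, 1.6406622424665254]) [630.1 239.6  64. ] [633.7 235.7  64. ]
square 64 (array([625. ,  88.7,  68.1]), [4.159377271744879, 4.159377271744841]) [630.7  82.   64. ] [621.8  88.7  64. ]
round 64 [621.  156.8  64. ]
fork 112 (array([631.2, 163.9, 105.9]), [1.0424154936323728, 1.0424154936322954]) [630.2 171.6 112. ] [628.4 163.3 112. ]
rack 0 (array([627.4, 167. ,  10.6]), [1.6318398039607818, 1.6318398039603452]) [628.7 155.7   0. ] [631.8 168.1   0. ]
jig 0 (array([ 409.6, -219. ,   -4.4]), [1.3229398222042978, 1.3229398222041817]) [ 411.  -212.2    0. ] [ 407.8 -218.1    0. ]
window 10 (array([ 407.7, -223.5,    9.6]), [3.1338110059837434, 3.133811005983775]) [ 410.8 -223.7   10. ] [ 404.5 -223.1   10. ]
tumbler 0 (array([449.6, -36. ,   6.3]), [2.2272874611426143, 2.227287461142687]) [447.6 -44.2   0. ] [452.7 -36.5   0. ]
jar 0 (array([572.9, -12.1,  12. ]), [1.4739170218505813, 1.4739170218503759]) [573.9 -28.1   0. ] [577.1 -12.6   0. ]
```

```bash
python3 - <<'E'
import cv2
a=cv2.imread('pics/top0.png'); b=cv2.imread('pics/side0.png')
cv2.imwrite('pics/t_rack.png',cv2.resize(a[115:205,175:295],None,fx=6,fy=6,interpolation=cv2.INTER_CUBIC))
cv2.imwrite('pics/t_jig.png',cv2.resize(a[215:285,280:420],None,fx=5,fy=5,interpolation=cv2.INTER_CUBIC))
cv2.imwrite('pics/s_rack.png',cv2.resize(b[190:340,140:290],None,fx=4,fy=4,interpolation=cv2.INTER_CUBIC))
E
```

```text
(no output)
```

View pics/t_rack.png

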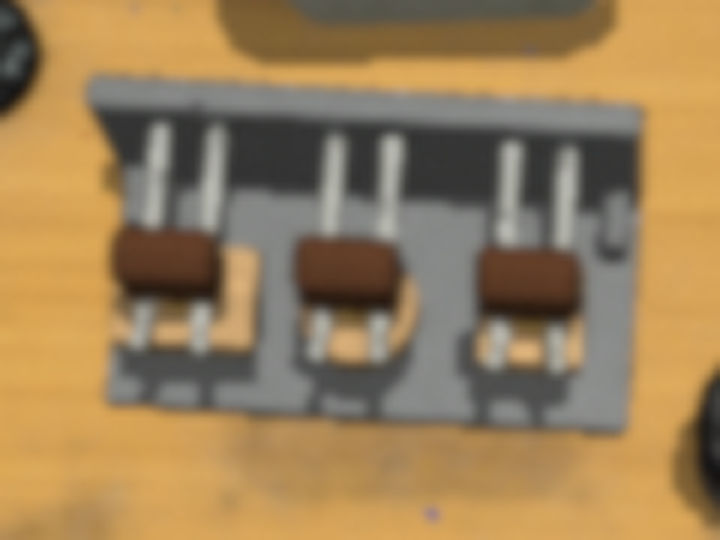

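View pics/t_jig.png

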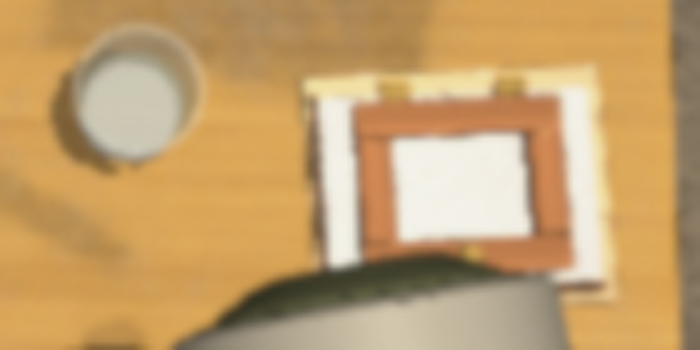

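View pics/s_rack.png

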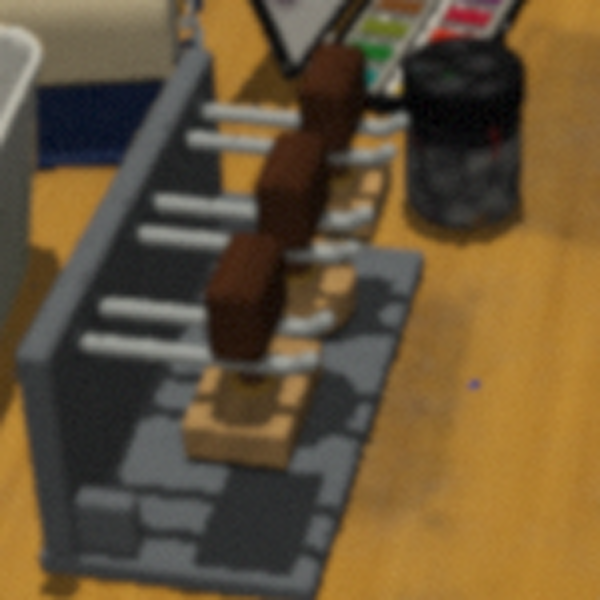

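```bash
python3 - <<'E'
from rig import ctrl,cams
from h import *
np.set_printoptions(precision=2,suppress=True)
t=cams.camera_info("top")
f=lambda x,y:(x/6+175-.5,y/6+115-.5)
P=[atz(t,f(*p),152) for p in [(168,258),(347,268),(530,280)]]
print(P,np.degrees(np.arctan2(-(P[0]-P[2])[0],(P[0]-P[2])[1])))
P=[atz(t,f(*p),z) for p,z in [((108,402),5),((625,432),5),((92,78),126),((640,107),126)]]
for a,b in (P[:2],P[2:]): print(np.linalg.norm(a-b),np.degrees(np.arctan2(-(a-b)[0],(a-b)[1])))
g=lambda x,y:(x/5+280-.5,y/5+215-.5)
P=[atz(t,g(*p),25) for p in [(358,98),(560,98),(390,138),(530,130),(392,240),(535,238)]]
for p in P: print(p)
E
```

```text
[array([628.55, 238.06, 152.  ]), array([626.01, 161.86, 152.  ]), array([622.63,  83.98, 152.  ])] -2.1983372922945925
243.46975767873775 -2.021956434131207
240.9507591312172 -1.7474995487964888
[ 458.29 -158.01   25.  ]
[ 460.89 -268.39   25.  ]
[ 436.78 -175.34   25.  ]
[ 442.94 -251.68   25.  ]
[ 381.51 -176.06   25.  ]
[ 384.37 -253.36   25.  ]
```

>>> play_rows --steps '[[[0, 0, -0.012], [0, 0, -0.18]], [[0, 0, -0.012], [0, 0, -0.18]], [[0, 0, -0.012], [0, 0, -0.18]], [[0, 0, -0.012], [0, 0, -0.18]], [[0, 0, -0.012], [0, 0, -0.18]], [[0, 0, -0.012], [0, 0, -0.18]], [[0, 0, -0.012], [0, 0, -0.18]], [[0, 0, -0.012], [0, 0, -0.18]]]' --grip 0

```text
time_s: 2.6
eef_pos: [212.5, -480.0, 303.7]
ee_rot: [-0.0, 1.0, -0.009, 0.0]
force: [-0.3, -0.1, -0.8]
grip_width: 1.003
```

>>> play_rows --steps '[[[0.05, -0.04, 0], [0, 0, 0]], [[0.05, -0.04, 0], [0, 0, 0]], [[0.05, -0.04, 0], [0, 0, 0]], [[0.05, -0.04, 0], [0, 0, 0]], [[0.05, -0.04, 0], [0, 0, 0]], [[0, 0, 0], [0, 0, 0]], [[0, 0, 0], [0, 0, 0]], [[0, 0, 0], [0, 0, 0]]]'

```text
time_s: 3.4
eef_pos: [402.8, -335.1, 303.2]
ee_rot: [0.0, 1.0, -0.012, -0.0]
force: [-0.5, 0.9, 0.7]
grip_width: 0.998
```

```bash
python3 - <<'E'
from rig import ctrl,cams
from h import *
import cv2
np.set_printoptions(precision=2,suppress=True)
s=ctrl.sense();print(s['eef_pos'],s['ee_rot'],s['dq'])
w=cams.camera_info("wrist");print(w)
im=cams.capture("wrist");cv2.imwrite("pics/wrist1.png",im[:,:,::-1])
np.save("w1.npy",w,allow_pickle=True)
for n,z in (("window",10),("jig",0)):
    for d in cams.tip_of("wrist",n)[:2]: print(n,d,atz(w,d['pixel'],z,True))
E
```

```text
[ 402.78 -335.08  303.22] [ 0.    1.   -0.01 -0.  ] [-0.02 -0.   -0.    0.   -0.    0.  ]
{'fx': 325.19226210127806, 'fy': 325.19226210127806, 'cx': 276.7702904537078, 'cy': 216.09859697908558, 'xyz': array([ 404.6 , -250.35,  445.26]), 'attitude': array([ 0.99, -0.17,  0.  , -0.01])}
window {'pixel': [283.0, 86.2], 'p': 0.79} [ 413.06 -221.95   10.  ]
jig {'pixel': [279.5, 82.2], 'p': 0.89} [ 408.72 -215.69    0.  ]
```

View pics/wrist1.png

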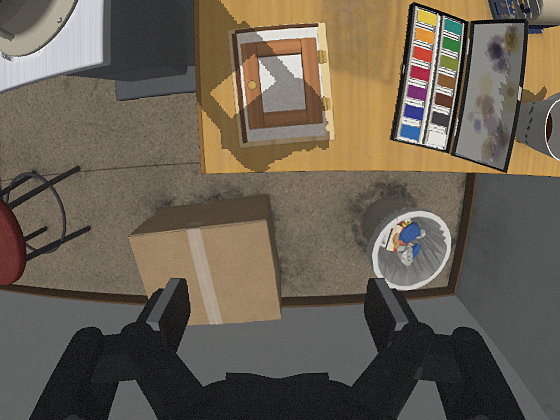

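The wrist image shows the jig with its window centred near (283,84), the button at (251,85) and the hinges on the right at (323,57) and (326,104). I'll enlarge it to measure the corners.

```bash
python3 - <<'E'
import cv2
a=cv2.imread('pics/wrist1.png')
cv2.imwrite('pics/w1jig.png',cv2.resize(a[15:155,220:345],None,fx=4.2857,fy=4.2857,interpolation=cv2.INTER_CUBIC))
E
```

```text
(no output)
```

View pics/w1jig.png

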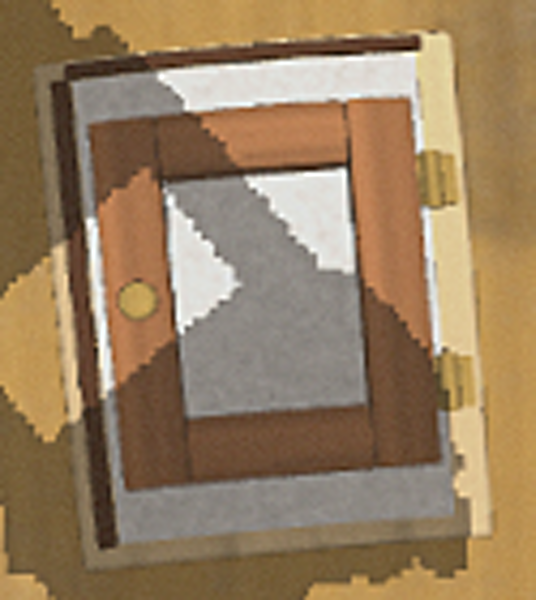

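```bash
cat > fitjig.py <<'E'
from h import *
def fit(ci,obs,fish=True,x0=(410,-222,0.03),free=True):
    # obs: list of (local xyz rel. to jig centre on desk, pixel)
    def f(p):
        c,s=np.cos(p[2]),np.sin(p[2]); r=[]
        for l,px in obs:
            w=[p[0]+c*l[0]-s*l[1],p[1]+s*l[0]+c*l[1],l[2]]
            r+=list(proj(ci,w,fish)-px)
        return r
    q=least_squares(f,x0,x_scale=[10,10,.1]); return q.x,np.array(q.fun).reshape(-1,2)
E
python3 - <<'E'
from fitjig import *
np.set_printoptions(precision=2,suppress=True)
w=np.load("w1.npy",allow_pickle=True).item()
g=lambda x,y:np.array([(x+.5)/4.2857+220-.5,(y+.5)/4.2857+15-.5])
A=[((-48,57,25),g(90,122)),((48,57,25),g(411,98)),((-48,-57,25),g(127,490)),((48,-57,25),g(440,463))]
B=[((-28,-37,25),g(189,418)),((28,-37,25),g(371,405)),((28,37,25),g(347,164)),((-28,37,25),g(160,176))]
for o in (A,B):
    x,r=fit(w,o); print(x,np.degrees(x[2]));print(r)
C=[((-65,82,8),g(36,66)),((65,82,8),g(450,32)),((-65,-82,8),g(90,570)),((65,-82,8),g(493,535))]
x,r=fit(w,C);print(x,np.degrees(x[2]));print(r)
E
```

```text
[ 411.68 -217.45    0.06] 3.587465437974264
[[-0.44 -0.23]
 [ 0.4  -0.74]
 [-0.7   0.36]
 [ 0.75  0.59]]
[ 411.52 -217.53    0.07] 4.047840208176545
[[-1.    0.48]
 [ 0.36 -0.39]
 [ 0.67 -0.61]
 [ 0.    0.52]]
[ 412.13 -217.49    0.07] 3.899526661872622
[[-0.69 -0.32]
 [ 0.75 -0.81]
 [-0.86  0.63]
 [ 0.84  0.47]]
```

>>> play_rows --steps '[[[0.0236, -0.06, 0], [0, 0, 0]], [[0.0236, -0.06, 0], [0, 0, 0]], [[0.0236, -0.06, 0], [0, 0, 0]], [[0.0236, -0.06, 0], [0, 0, 0]], [[0.0236, -0.06, 0], [0, 0, 0]], [[0.0236, -0.06, 0], [0, 0, 0]], [[0.0236, -0.06, 0], [0, 0, 0]], [[0.0236, -0.06, 0], [0, 0, 0]], [[0.0236, -0.06, 0], [0, 0, 0]], [[0.0236, -0.06, 0], [0, 0, 0]], [[0.0236, -0.06, 0], [0, 0, 0]], [[0.0236, -0.06, 0], [0, 0, 0]], [[0, 0, 0], [0, 0, 0]], [[0, 0, 0], [0, 0, 0]], [[0, 0, 0], [0, 0, 0]]]'

```text
time_s: 5.05
eef_pos: [628.3, 199.0, 303.6]
ee_rot: [0.0, 1.0, -0.012, 0.0]
force: [0.3, 0.1, 0.4]
grip_width: 0.997
```

```bash
python3 - <<'E'
from rig import ctrl,cams
from h import *
import cv2
np.set_printoptions(precision=3,suppress=True)
s=ctrl.sense();print(s['time_s'],s['eef_pos'],s['ee_rot'],s['joints'])
w=cams.camera_info("wrist");print(w['xyz'],w['attitude'])
im=cams.capture("wrist");cv2.imwrite("pics/wrist2.png",im[:,:,::-1])
np.save("w2.npy",w,allow_pickle=True)
for n,z in (("oblong_grip",138),("oblong_print",64),("fork",112),("round",64),("square",64)):
    for d in cams.tip_of("wrist",n)[:2]: print(n,d,atz(w,d['pixel'],z,True))
a=im[:,:,::-1]
E
```

```text
5.05 [628.271 198.993 303.612] [ 0.     1.    -0.012  0.   ] [ 0.129  0.604  0.878 -0.     1.659  0.154]
[630.068 283.736 445.61 ] [ 0.986 -0.166  0.002 -0.013]
oblong_grip {'pixel': [278.4, 155.4], 'p': 0.57} [630.319 238.044 138.   ]
oblong_grip {'pixel': [175.3, 376.8], 'p': 0.49} [478.355 -58.525 138.   ]
oblong_print {'pixel': [278.0, 141.8], 'p': 0.72} [630.313 243.279  64.   ]
fork {'pixel': [277.2, 218.2], 'p': 0.96} [627.36  165.565 112.   ]
round {'pixel': [273.6, 207.8], 'p': 0.73} [622.883 162.259  64.   ]
square {'pixel': [273.9, 264.1], 'p': 0.83} [620.996  84.426  64.   ]
```

View pics/wrist2.png

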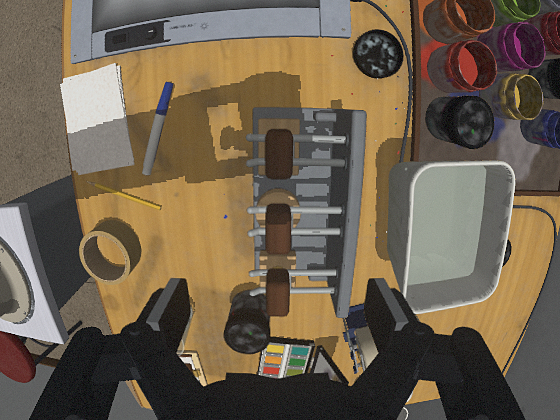

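The wrist image shows the rack's three heads at (279,153), (277,229) and (278,292), with the oblong as the top one and its light base around it. I'll enlarge the oblong.

```bash
python3 - <<'E'
import cv2
a=cv2.imread('pics/wrist2.png')
cv2.imwrite('pics/w2o.png',cv2.resize(a[100:325,235:375],None,fx=2.6,fy=2.6,interpolation=cv2.INTER_CUBIC))
cv2.imwrite('pics/w2p.png',cv2.resize(a[105:195,235:355],None,fx=6,fy=6,interpolation=cv2.INTER_CUBIC))
E
```

```text
(no output)
```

View pics/w2p.png

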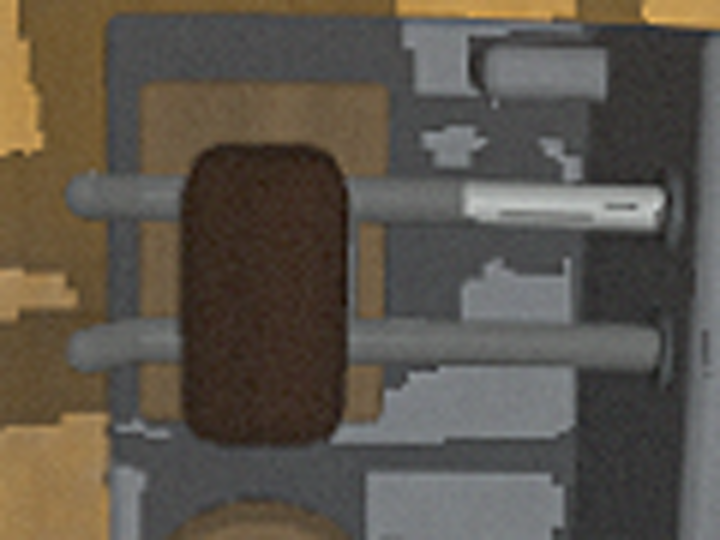

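View pics/w2o.png

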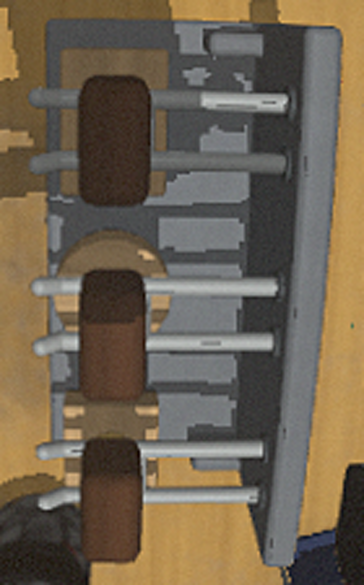

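```bash
python3 - <<'E'
from fitjig import *
np.set_printoptions(precision=2,suppress=True)
w=np.load("w2.npy",allow_pickle=True).item()
g=lambda x,y:np.array([(x+.5)/6+235-.5,(y+.5)/6+105-.5])
x0=(630,238,-.03)
A=[((-23,32,86),g(140,82)),((23,32,86),g(389,82)),((-23,-32,86),g(138,422)),((23,-32,86),g(384,422))]
x,r=fit(w,A,x0=x0); print(x,np.degrees(x[2]));print(r)
for p,z in [((181,290),148),((349,290),148),((265,143),112),((265,445),150)]: print(atz(w,g(*p),z,True))
# tip ends of rods z 113, and far ends on panel
for p in [(70,193),(70,348),(665,207),(660,347),(500,203),(500,345),(400,200),(400,341)]: print('rod',atz(w,g(*p),108,True))
h=lambda x,y:np.array([(x+.5)/2.6+235-.5,(y+.5)/2.6+100-.5])
for p in [(115,140),(112,335),(111,500)]: print('heads',atz(w,h(*p),150,True))
for p in [(34,97),(34,163),(36,287),(38,346),(42,451),(44,501)]: print('tips',atz(w,h(*p),112,True))
E
```

```text
[630.58 240.01  -0.03] -1.811640557941014
[[-0.42 -0.22]
 [ 0.23  0.08]
 [ 0.22 -0.05]
 [-0.02  0.2 ]]
[617.83 242.2  148.  ]
[643.55 241.56 148.  ]
[631.39 262.18 112.  ]
[630.09 217.86 150.  ]
rod [597.58 254.32 108.  ]
rod [596.37 226.98 108.  ]
rod [701.04 250.18 108.  ]
rod [700.54 225.15 108.  ]
rod [671.82 250.86 108.  ]
rod [671.8  225.71 108.  ]
rod [654.44 251.55 108.  ]
rod [654.17 226.68 108.  ]
heads [630.83 241.54 150.  ]
heads [627.95 168.31 150.  ]
heads [625.76  95.37 150.  ]
tips [599.51 254.35 112.  ]
tips [598.36 227.8  112.  ]
tips [596.6  175.67 112.  ]
tips [596.   149.21 112.  ]
tips [594.76  98.03 112.  ]
tips [594.04  71.18 112.  ]
```

>>> play_rows --steps '[[[0.001, -0.027, 0], [0, 0, 0.011]], [[0.001, -0.0275, 0], [0, 0, 0]], [[0, 0, 0.04], [0, 0, 0]], [[0, 0, 0.04], [0, 0, 0]], [[0, 0, 0.04], [0, 0, 0]], [[0, 0, 0.03], [0, 0, 0]], [[0, 0, 0.02], [0, 0, 0]], [[0, 0, 0], [0, 0, 0]], [[0, 0, 0], [0, 0, 0]]]' --grip 0.4

```text
time_s: 6.25
eef_pos: [631.1, 241.3, 176.6]
ee_rot: [-0.0, 1.0, -0.016, 0.0]
force: [-0.1, -0.1, 0.5]
grip_width: 0.599
```

```bash
python3 - <<'E'
from rig import ctrl,cams
from h import *
import cv2
np.set_printoptions(precision=4,suppress=True)
s=ctrl.sense();print(s['time_s'],s['eef_pos'],s['ee_rot'],s['force'],s['grip_width'])
w=cams.camera_info("wrist");print(w['xyz'],w['attitude'])
np.save("w3.npy",w,allow_pickle=True)
im=cams.capture("wrist");cv2.imwrite("pics/wrist3.png",im[:,:,::-1])
E
```

```text
6.25 [631.0523 241.2506 176.6165] [-0.0001  0.9999 -0.0159  0.0004] [-0.0903 -0.0617  0.4686] 0.599030088245438
[633.3852 325.8992 318.6893] [ 0.986  -0.166   0.0026 -0.0162]
```

View pics/wrist3.png

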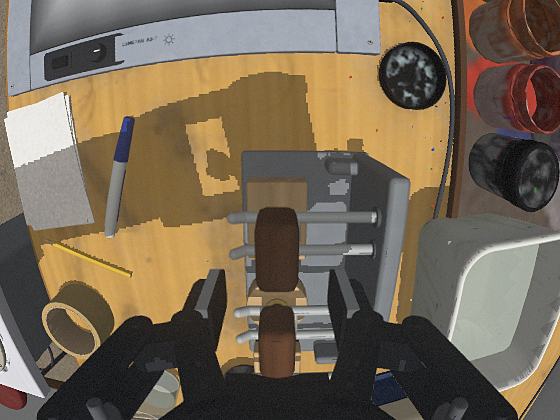

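The head spans columns 256–299 and is centred between the fingers at columns 212 and 343. I'll check it numerically and then descend.

```bash
python3 - <<'E'
from h import *
np.set_printoptions(precision=2,suppress=True)
w=np.load("w3.npy",allow_pickle=True).item()
for p,z in [((256,250),145),((299,250),145),((277,207),112),((277,291.5),151),((248,180),86),((305.5,178),86)]: print(p,atz(w,p,z,True))
E
```

```text
(256, 250) [618.52 245.   145.  ]
(299, 250) [643.86 244.16 145.  ]
(277, 207) [631.45 260.71 112.  ]
(277, 291.5) [630.07 219.53 151.  ]
(248, 180) [610.61 274.02  86.  ]
(305.5, 178) [652.81 274.14  86.  ]
```

>>> play_rows --steps '[[[0, 0.001, 0.025], [0, 0, 0]], [[0, 0, 0.02], [0, 0, 0]], [[0, 0, 0.015], [0, 0, 0]], [[0, 0, 0.008], [0, 0, 0]], [[0, 0, 0.004], [0, 0, 0]], [[0, 0, 0], [0, 0, 0]], [[0, 0, 0], [0, 0, 0]]]'

```text
time_s: 7.0
eef_pos: [631.1, 240.7, 122.6]
ee_rot: [-0.0, 1.0, -0.016, 0.001]
force: [0.5, -0.5, 0.4]
grip_width: 0.599
```

>>> play_rows --steps '[[[0, 0, 0.002], [0, 0, 0]], [[0, 0, 0], [0, 0, 0]], [[0, 0, 0], [0, 0, 0]], [[0, 0, 0], [0, 0, 0]], [[0, 0, 0], [0, 0, 0]], [[0, 0, 0], [0, 0, 0]], [[0, 0, 0], [0, 0, 0]], [[0, 0, 0], [0, 0, 0]]]' --grip 1 --squeeze 60

```text
time_s: 7.8
eef_pos: [630.9, 240.6, 120.6]
ee_rot: [-0.0, 1.0, -0.016, 0.0]
force: [-0.5, 0.2, 3.8]
grip_width: 0.297
```

```bash
python3 - <<'E'
from rig import ctrl,cams
from h import *
import cv2
np.set_printoptions(precision=4,suppress=True)
s=ctrl.sense();print(s['time_s'],s['eef_pos'],s['ee_rot'],s['force'],s['grip_width'])
w=cams.camera_info("wrist");np.save("w4.npy",w,allow_pickle=True)
im=cams.capture("wrist");cv2.imwrite("pics/wrist4.png",im[:,:,::-1])
im=cams.capture("side");cv2.imwrite("pics/side4.png",cv2.resize(im[150:350,120:330,::-1],None,fx=3,fy=3))
E
```

```text
7.8 [630.9373 240.6403 120.5709] [-0.0001  0.9999 -0.0158  0.0003] [-0.5014  0.1843  3.7827] 0.29670684034781925
```

View pics/wrist4.png

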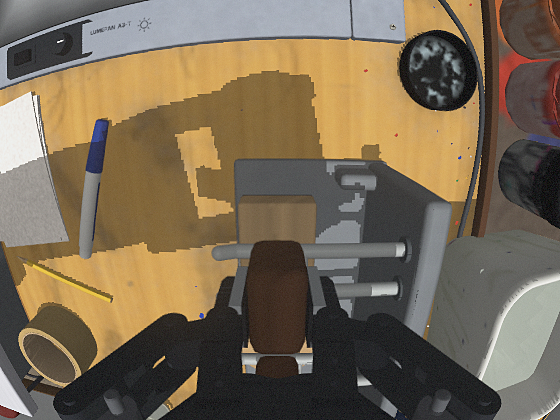

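View pics/side4.png

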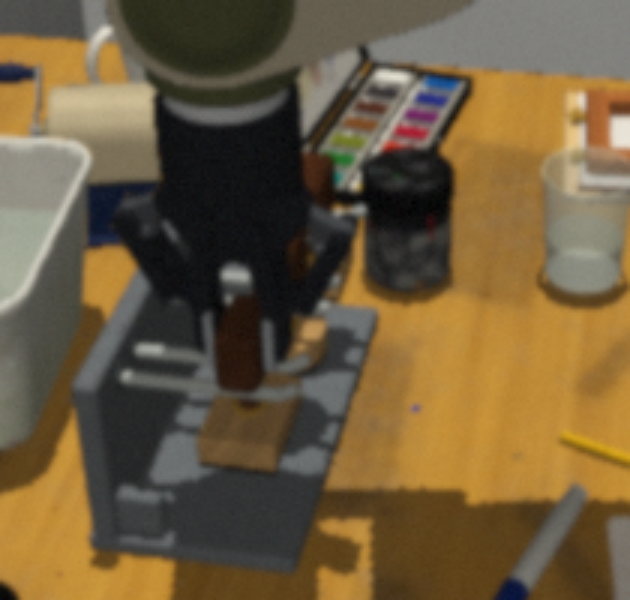

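>>> play_rows --steps '[[[0, 0, -0.003], [0, 0, 0]], [[0, 0, -0.004], [0, 0, 0]], [[0, 0, -0.004], [0, 0, 0]], [[0, 0, -0.003], [0, 0, 0]], [[0, 0, 0], [0, 0, 0]], [[0, 0, 0], [0, 0, 0]], [[0, 0, 0], [0, 0, 0]]]'

```text
time_s: 8.6
eef_pos: [630.7, 240.6, 130.6]
ee_rot: [0.0, 1.0, -0.016, -0.0]
force: [-0.7, -0.9, -1.3]
grip_width: 0.295
```

```bash
python3 - <<'E'
from rig import ctrl,cams
from h import *
import cv2
np.set_printoptions(precision=4,suppress=True)
s=ctrl.sense();print(s['time_s'],s['eef_pos'],s['ee_rot'],s['force'],s['wrist_torque'],s['grip_width'])
w=cams.camera_info("wrist");np.save("w5.npy",w,allow_pickle=True)
im=cams.capture("wrist");cv2.imwrite("pics/wrist5.png",cv2.resize(im[150:400,180:420,::-1],None,fx=2.4,fy=2.4))
im=cams.capture("side");cv2.imwrite("pics/side5.png",cv2.resize(im[230:320,140:240,::-1],None,fx=6,fy=6,interpolation=cv2.INTER_CUBIC))
E
```

```text
8.6 [630.7053 240.5921 130.6199] [ 0.      0.9999 -0.0158 -0.0002] [-0.7426 -0.8788 -1.2932] [-0.0342  0.0189  0.0711] 0.29461529709645257
```

View pics/wrist5.png

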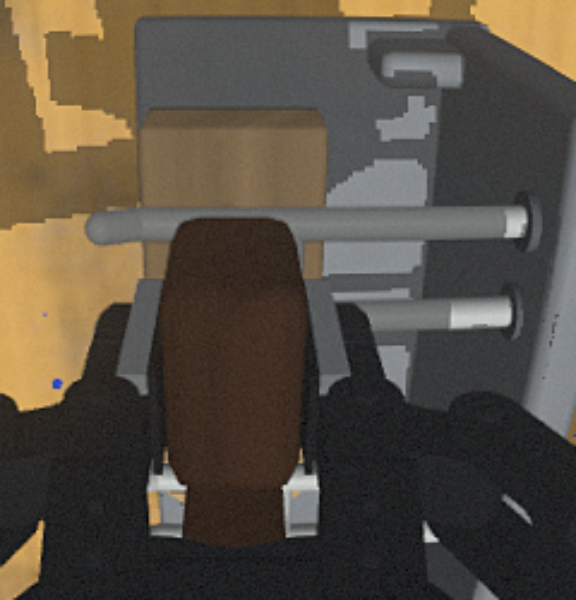

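View pics/side5.png

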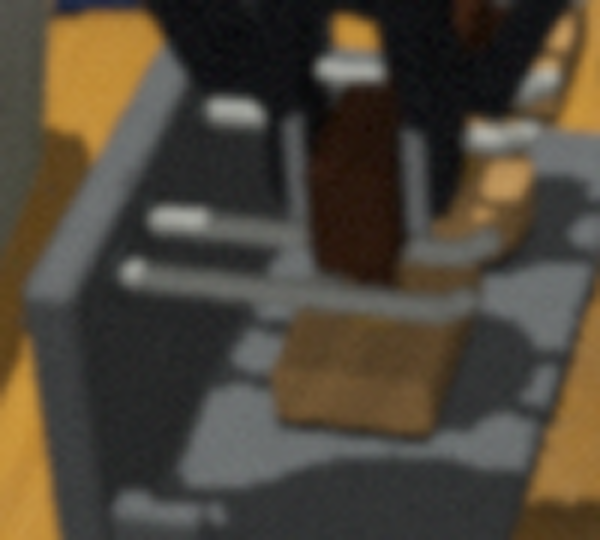

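Lifted 10 mm, with the block's weight on the wrist and the head off the rods. Next I draw it forwards.

>>> play_rows --steps '[[[-0.006, 0, 0], [0, 0, 0]], [[-0.01, 0, 0], [0, 0, 0]], [[-0.012, 0, 0], [0, 0, 0]], [[-0.012, 0, 0], [0, 0, 0]], [[-0.012, 0, 0], [0, 0, 0]], [[-0.012, 0, 0], [0, 0, 0]], [[-0.012, 0, 0], [0, 0, 0]], [[-0.012, 0, 0], [0, 0, 0]], [[-0.012, 0, 0], [0, 0, 0]], [[-0.01, 0, 0], [0, 0, 0]], [[-0.006, 0, 0], [0, 0, 0]], [[-0.004, 0, 0], [0, 0, 0]], [[0, 0, 0], [0, 0, 0]]]'

```text
time_s: 10.0
eef_pos: [540.7, 243.5, 130.9]
ee_rot: [-0.0, 1.0, -0.016, 0.0]
force: [-0.1, -1.0, -1.5]
grip_width: 0.293
```

>>> play_rows --steps '[[[0, 0, -0.012], [0, 0, 0]], [[0, 0, -0.025], [0, 0, 0]], [[0, 0, -0.03], [0, 0, 0]], [[0, 0, -0.025], [0, 0, 0]], [[0, 0, -0.015], [0, 0, 0]], [[0, 0, -0.005], [0, 0, 0]], [[0, 0, 0], [0, 0, 0]]]'

```text
time_s: 10.7
eef_pos: [540.9, 243.4, 214.8]
ee_rot: [-0.0, 1.0, -0.016, 0.0]
force: [-0.1, 0.2, -1.6]
grip_width: 0.294
```

>>> play_rows --steps '[[[-0.005, 0.02, 0], [0, 0, 0]], [[-0.0098, 0.04, 0], [0, 0, 0]], [[-0.0135, 0.055, 0], [0, 0, 0]], [[-0.0135, 0.055, 0], [0, 0, 0]], [[-0.0135, 0.055, 0], [0, 0, 0]], [[-0.0135, 0.055, 0], [0, 0, 0]], [[-0.0135, 0.055, 0], [0, 0, 0]], [[-0.0135, 0.055, 0], [0, 0, 0]], [[-0.0135, 0.055, 0], [0, 0, 0]], [[-0.0135, 0.055, 0], [0, 0, 0]], [[-0.0135, 0.055, 0], [0, 0, 0]], [[-0.0098, 0.04, 0], [0, 0, 0]], [[-0.0061, 0.0248, 0], [0, 0, 0]], [[0, 0, 0], [0, 0, -0.062]], [[0, 0, 0], [0, 0, -0.062]], [[0, 0, 0], [0, 0, 0]], [[0, 0, 0], [0, 0, 0]], [[0, 0, 0], [0, 0, 0]]]'

```text
time_s: 12.5
eef_pos: [412.0, -217.4, 214.5]
ee_rot: [-0.0, 0.999, 0.032, -0.0]
force: [0.3, -0.5, -2.7]
grip_width: 0.298
```

```bash
cat > look.py <<'E'
import sys
from rig import ctrl,cams
from h import *
import cv2
np.set_printoptions(precision=4,suppress=True)
n=sys.argv[1]
s=ctrl.sense();print(s['time_s'],s['eef_pos'],s['ee_rot'],s['force'],s['wrist_torque'],s['grip_width'])
w=cams.camera_info("wrist");np.save(f"w{n}.npy",w,allow_pickle=True)
im=cams.capture("wrist");cv2.imwrite(f"pics/wrist{n}.png",im[:,:,::-1])
im=cams.capture("side");cv2.imwrite(f"pics/side{n}.png",im[:,:,::-1])
im=cams.capture("top");cv2.imwrite(f"pics/top{n}.png",im[:,:,::-1])
E
python3 look.py 6
```

```text
12.5 [ 411.9889 -217.3531  214.5082] [-0.0002  0.9995  0.0325 -0.0002] [ 0.3405 -0.5042 -2.7219] [ 0.0154 -0.0126 -0.0183] 0.29829398749011754
```

View pics/wrist6.png

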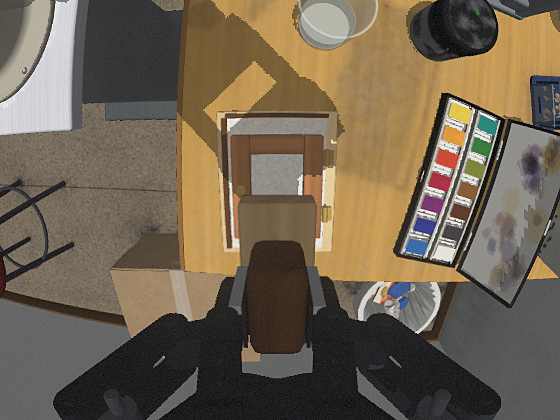

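View pics/side6.png

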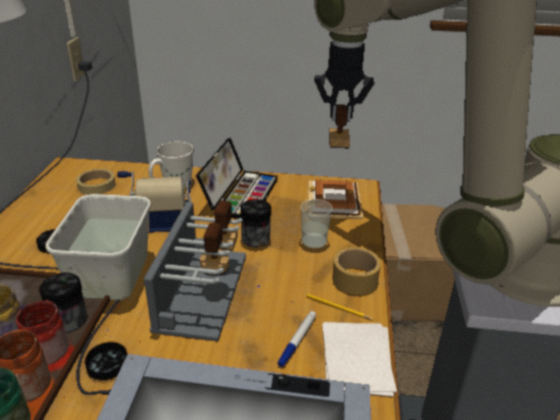

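Held safely over the jig. In the wrist view the block's base top edge is at row 195 and the frame is behind it at (275,175). I'll zoom to measure both.

```bash
python3 - <<'E'
import cv2
a=cv2.imread('pics/wrist6.png')
cv2.imwrite('pics/w6z.png',cv2.resize(a[100:270,205:350],None,fx=3.5*1.2,fy=3.5*1.2,interpolation=cv2.INTER_CUBIC)[:600*2])
E
```

```text
(no output)
```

View pics/w6z.png

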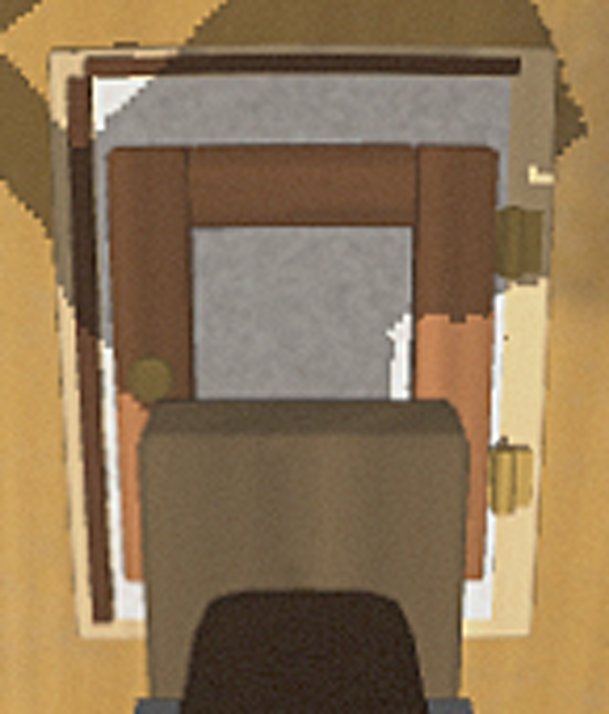

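```bash
cat > m6.py <<'E'
from fitjig import *
np.set_printoptions(precision=2,suppress=True)
w=np.load("w6.npy",allow_pickle=True).item()
g=lambda x,y:np.array([(x+.5)/4.2+205-.5,(y+.5)/4.2+100-.5])
A=[((-48,57,25),g(108,148)),((48,57,25),g(498,150)),((-48,-57,25),g(127,580)),((48,-57,25),g(483,580))]
C=[((-65,82,8),g(50,50)),((65,82,8),g(556,50)),((-65,-82,8),g(81,635)),((65,-82,8),g(530,635))]
B=[((-28,37,25),g(189,228)),((28,37,25),g(415,227))]
for n,o in (('frame',A),('win',B),('jig',C),('all',A+B+C)):
    x,r=fit(w,o); print(n,x,np.degrees(x[2]),np.abs(r).max())
zf=214.5-56.6
D=[((-23,32,zf+22),g(142,433)),((23,32,zf+22),g(468,433)),((-23,32,zf+3),g(153,402)),((23,32,zf+3),g(455,402))]
x,r=fit(w,D); print('block',x,np.degrees(x[2]));print(r)
E
python3 m6.py
```

```text
frame [ 411.6  -216.65    0.07] 3.7707728676458845 0.881346125828145
win [ 411.28 -216.87    0.07] 3.933184078920652 0.3854244272964422
jig [ 411.66 -216.63    0.07] 3.8349208707757123 1.1611783323731117
all [ 411.54 -216.69    0.07] 3.8353608339963245 1.2040436099850922
block [ 411.82 -218.21    0.06] 3.691955642305186
[[-1.62  0.73]
 [ 1.39  0.73]
 [-0.66 -0.7 ]
 [ 0.91 -0.7 ]]
```

```bash
cat >> m6.py <<'E'
D=[((-22,31,zf+22),g(142,433)),((22,31,zf+22),g(468,433)),((-22.5,32,zf+3),g(153,402)),((22.5,32,zf+3),g(455,402))]
x,r=fit(w,D); print('block',x,np.degrees(x[2]));print(r)
E
python3 m6.py | tail -5
```

```text
block [ 411.79 -217.64    0.06] 3.696177171040913
[[ 0.14  1.45]
 [-0.37  1.44]
 [ 0.1  -1.58]
 [ 0.14 -1.58]]
```

>>> play_rows --steps '[[[0, 0, 0.012], [0, 0, 0]], [[0, 0, 0.025], [0, 0, 0]], [[0, 0, 0.03], [0, 0, 0]], [[0, 0, 0.03], [0, 0, 0]], [[0, 0, 0.025], [0, 0, 0]], [[0, 0, 0.018], [0, 0, 0]], [[0, 0, 0.01], [0, 0, 0]], [[0, 0, 0], [0, 0, 0]], [[0, 0, 0], [0, 0, 0]], [[0, 0, 0], [0, 0, 0]]]'

```text
time_s: 13.65
eef_pos: [412.3, -217.8, 102.9]
ee_rot: [0.0, 0.999, 0.033, 0.0]
force: [-0.3, -0.4, -2.4]
grip_width: 0.294
```

```bash
python3 look.py 7; python3 - <<'E'
import cv2
a=cv2.imread('pics/wrist7.png')
cv2.imwrite('pics/w7z.png',cv2.resize(a[130:270,200:360],None,fx=4.2,fy=4.2,interpolation=cv2.INTER_CUBIC))
a=cv2.imread('pics/side7.png')
cv2.imwrite('pics/s7z.png',cv2.resize(a[100:230,280:400],None,fx=4.5,fy=4.5,interpolation=cv2.INTER_CUBIC))
a=cv2.imread('pics/top7.png')
cv2.imwrite('pics/t7z.png',cv2.resize(a[210:310,310:430],None,fx=5,fy=5,interpolation=cv2.INTER_CUBIC))
E
```

```text
13.65 [ 412.3423 -217.7724  102.9255] [0.0004 0.9995 0.0329 0.0005] [-0.3339 -0.4312 -2.3636] [-0.0135 -0.0593 -0.0162] 0.29353866065165357
```

View pics/w7z.png

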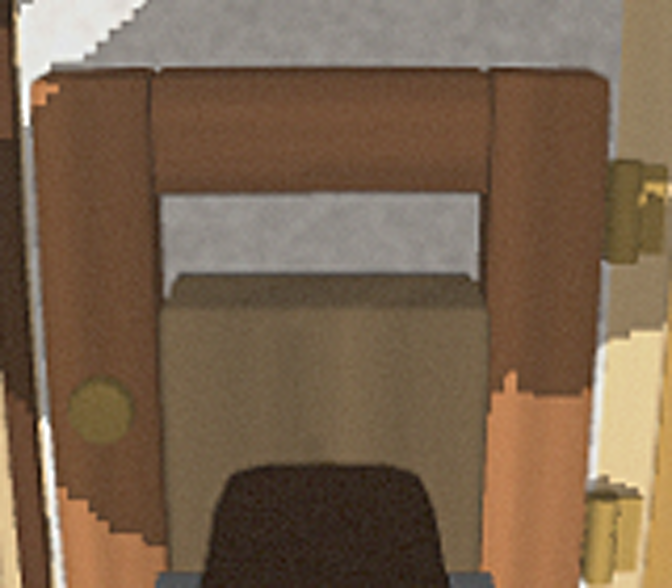

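View pics/s7z.png

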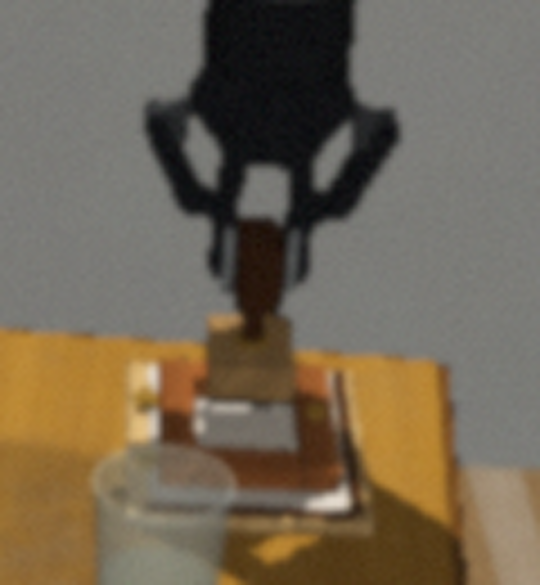

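View pics/t7z.png

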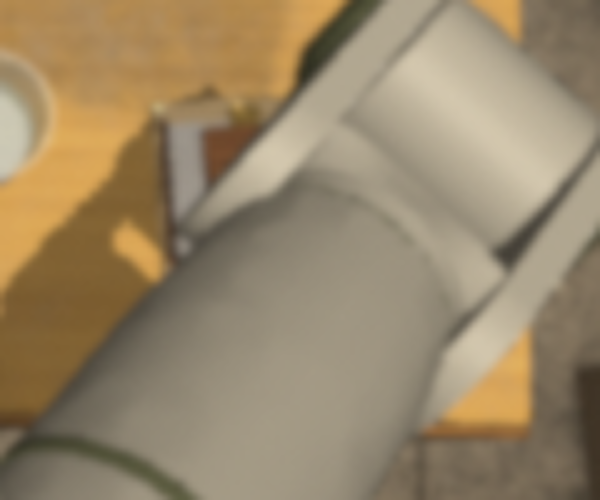

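```bash
cat > m7.py <<'E'
from fitjig import *
np.set_printoptions(precision=2,suppress=True)
w=np.load("w7.npy",allow_pickle=True).item()
g=lambda x,y:np.array([(x+.5)/4.2+200-.5,(y+.5)/4.2+130-.5])
A=[((-48,57,25),g(32,69)),((48,57,25),g(609,70)),((-28,37,25),g(157,192)),((28,37,25),g(487,191))]
x,r=fit(w,A); print('jig',x,np.degrees(x[2]));print(r)
zf=102.9-56.6
D=[((-22,31,zf+22),g(163,305)),((22,31,zf+22),g(488,305)),((-22.5,32,zf+3),g(172,275)),((22.5,32,zf+3),g(479,274))]
x,r=fit(w,D); print('block',x,np.degrees(x[2]));print(r)
D=[((-22,31,zf+22),g(163,305)),((22,31,zf+22),g(488,305))]
for dz in (-4,0,4):
  D=[((-23,32,zf+3+dz),g(172,275)),((23,32,zf+3+dz),g(479,274))]
  x,r=fit(w,D); print('block',dz,x,np.degrees(x[2]),r.ravel())
E
python3 m7.py; python3 - <<'E'
from rig import cams
from h import *
s=cams.camera_info("side")
# expected vs seen corners of base in side view: crop/4.5+(280,100)
yaw=np.radians(3.75)
for zf in (42.3,46.3):
  for l in [(-23,32,22),(23,32,22),(-23,32,3),(23,32,3),(-13,23,88)]:
    c,d=np.cos(yaw),np.sin(yaw)
    p=[411.9+c*l[0]-d*l[1],-217.5+d*l[0]+c*l[1],zf+l[2]]
    print(zf,l,((proj(s,p)-[280,100]+.5)*4.5).round(0))
for l in [(-48,57,25),(48,57,25),(-48,-57,25),(48,-57,25)]:
    p=[411.6+c*l[0]-d*l[1],-216.8+d*l[0]+c*l[1],l[2]]
    print(l,((proj(s,p)-[280,100]+.5)*4.5).round(0))
E
```

```text
jig [ 411.38 -216.07    0.06] 3.706893246415412
[[-1.08  0.74]
 [ 1.45  0.47]
 [-1.32 -0.64]
 [ 0.96 -0.41]]
block [ 412.21 -217.86    0.07] 3.8000704865732673
[[ 0.14  1.56]
 [-0.1   1.44]
 [ 0.53 -1.72]
 [-0.58 -1.59]]
block -4 [ 412.43 -220.02    0.07] 3.9038992751975172 [ 0.55 -0.02 -0.55 -0.02]
block 0 [ 412.35 -218.93    0.07] 3.9037652034830863 [-0.18  0.01  0.18  0.01]
block 4 [ 412.28 -217.84    0.07] 3.9036236162034417 [-0.94  0.04  0.94  0.03]
42.3 (-23, 32, 22) [297. 378.]
42.3 (23, 32, 22) [210. 375.]
42.3 (-23, 32, 3) [294. 409.]
42.3 (23, 32, 3) [207. 406.]
42.3 (-13, 23, 88) [287. 259.]
46.3 (-23, 32, 22) [297. 372.]
46.3 (23, 32, 22) [210. 368.]
46.3 (-23, 32, 3) [294. 403.]
46.3 (23, 32, 3) [208. 399.]
46.3 (-13, 23, 88) [288. 252.]
(-48, 57, 25) [341. 469.]
(48, 57, 25) [159. 462.]
(-48, -57, 25) [327. 363.]
(48, -57, 25) [158. 356.]
```

>>> play_rows --steps '[[[-0.0008, -0.002, 0.006], [0, 0, 0]], [[0, 0, 0.008], [0, 0, 0]], [[0, 0, 0.005], [0, 0, 0]], [[0, 0, 0], [0, 0, 0]], [[0, 0, 0], [0, 0, 0]], [[0, 0, 0], [0, 0, 0]], [[0, 0, 0], [0, 0, 0]]]'

```text
time_s: 14.5
eef_pos: [411.4, -216.2, 88.2]
ee_rot: [0.0, 0.999, 0.033, 0.0]
force: [-0.3, 0.2, -1.7]
grip_width: 0.296
```

```bash
python3 look.py 8; python3 - <<'E'
import cv2
a=cv2.imread('pics/wrist8.png')
cv2.imwrite('pics/w8z.png',cv2.resize(a[130:270,200:360],None,fx=4.2,fy=4.2,interpolation=cv2.INTER_CUBIC))
a=cv2.imread('pics/side8.png')
cv2.imwrite('pics/s8z.png',cv2.resize(a[150:220,300:375],None,fx=8,fy=8,interpolation=cv2.INTER_CUBIC))
E
```

```text
14.5 [ 411.4262 -216.1589   88.1926] [0.0001 0.9995 0.0329 0.0001] [-0.2972  0.2398 -1.6788] [-0.0082 -0.0548  0.0461] 0.29592207532016623
```

View pics/w8z.png

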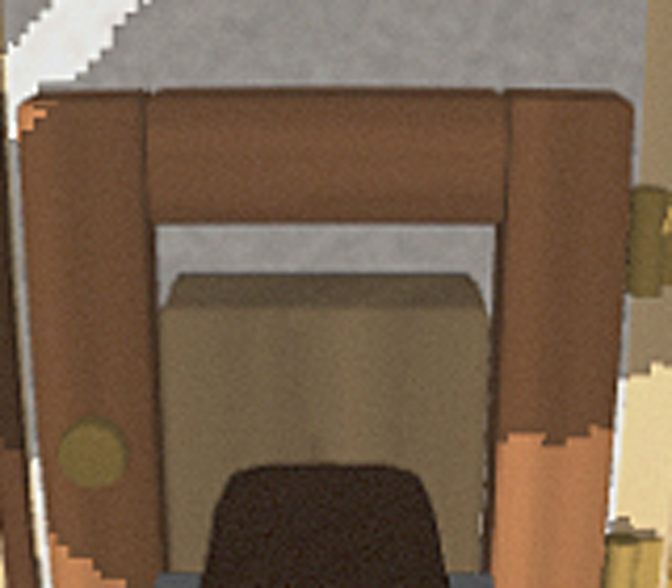

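View pics/s8z.png

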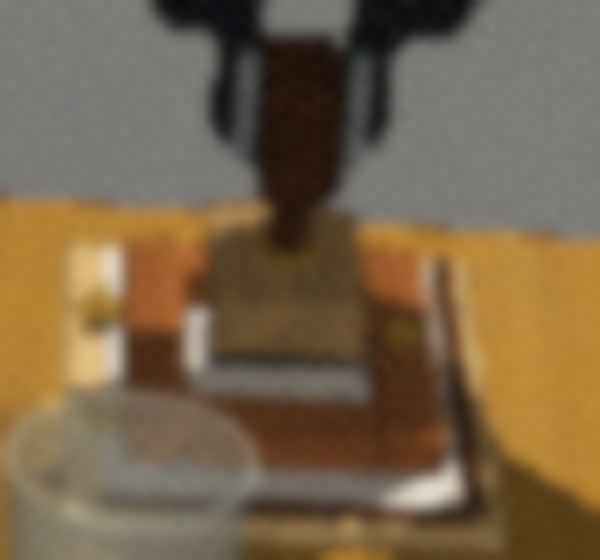

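```bash
cat > m8.py <<'E'
from fitjig import *
np.set_printoptions(precision=2,suppress=True)
w=np.load("w8.npy",allow_pickle=True).item()
g=lambda x,y:np.array([(x+.5)/4.2+200-.5,(y+.5)/4.2+130-.5])
for n,p,z in [('outer',(326,89),25),('win far',(326,222),25),('far base bottom',(326,275),34.6),('far base top edge',(326,306),53),('winL',(155,275),25),('winR',(497,275),25),('blkL',(171,276),34.6),('blkR',(482,276),34.6),
 ('botL',(163,520),25),('botR',(494,520),25),('topL',(167,520),53.6),('topR',(484,520),53.6)]: print(n,atz(w,g(*p),z,True))
A=[((-48,57,25),g(19,92)),((48,57,25),g(633,93)),((-28,37,25),g(150,222)),((28,37,25),g(500,222))]
x,r=fit(w,A); print('jig',x,np.degrees(x[2]));print(r)
E
python3 m8.py
```

```text
outer [ 407.58 -159.     25.  ]
win far [ 408.92 -179.63   25.  ]
far base bottom [ 409.29 -185.45   34.6 ]
far base top edge [ 409.23 -184.73   53.  ]
winL [ 382.76 -189.76   25.  ]
winR [ 436.19 -186.29   25.  ]
blkL [ 386.24 -187.05   34.6 ]
blkR [ 432.52 -184.04   34.6 ]
botL [ 385.04 -232.07   25.  ]
botR [ 440.28 -228.49   25.  ]
topL [ 388.48 -218.02   53.6 ]
topR [ 433.99 -215.06   53.6 ]
jig [ 411.15 -216.09    0.06] 3.628037517126166
[[-1.57  0.61]
 [ 1.37  0.62]
 [-1.28 -0.58]
 [ 1.48 -0.44]]
```

>>> play_rows --steps '[[[0, -0.0006, 0.002], [0, 0, 0]], [[0, 0, 0.003], [0, 0, 0]], [[0, 0, 0.004], [0, 0, 0]], [[0, 0, 0.004], [0, 0, 0]], [[0, 0, 0.004], [0, 0, 0]], [[0, 0, 0.0018], [0, 0, 0]], [[0, 0, 0], [0, 0, 0]], [[0, 0, 0], [0, 0, 0]], [[0, 0, 0], [0, 0, 0]], [[0, 0, 0], [0, 0, 0]]]'

```text
time_s: 15.65
eef_pos: [411.4, -215.7, 74.1]
ee_rot: [0.0, 0.999, 0.033, 0.0]
force: [-0.1, 0.1, -1.6]
grip_width: 0.294
```

```bash
python3 look.py 9; python3 - <<'E'
import cv2
a=cv2.imread('pics/wrist9.png')
cv2.imwrite('pics/w9z.png',cv2.resize(a[130:270,200:360],None,fx=4.2,fy=4.2,interpolation=cv2.INTER_CUBIC))
a=cv2.imread('pics/side9.png')
cv2.imwrite('pics/s9z.png',cv2.resize(a[150:220,300:375],None,fx=8,fy=8,interpolation=cv2.INTER_CUBIC))
E
```

```text
15.65 [ 411.3646 -215.6943   74.0604] [0.0001 0.9995 0.0329 0.0001] [-0.098   0.115  -1.6455] [ 0.0565 -0.0458  0.0138] 0.29385565540961534
```

View pics/w9z.png

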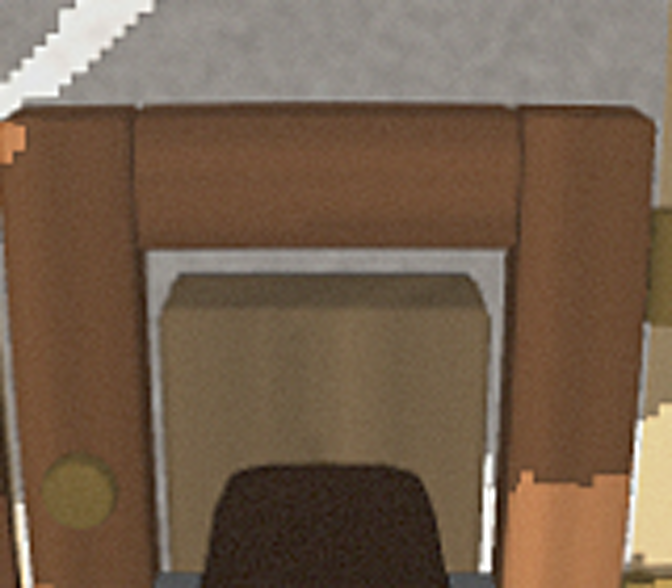

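View pics/s9z.png

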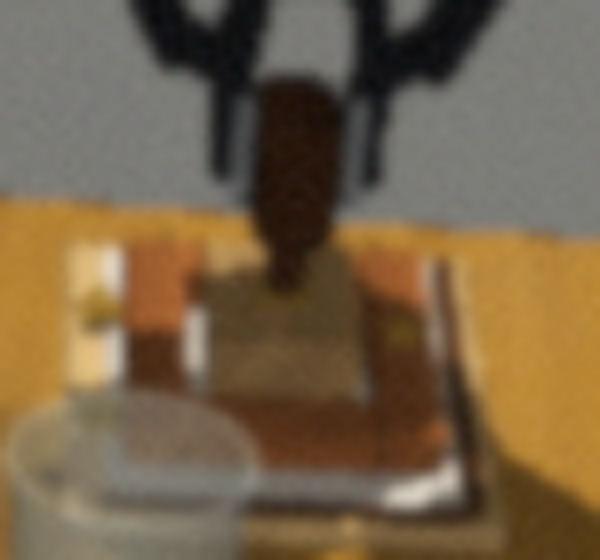

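View pics/side9.png

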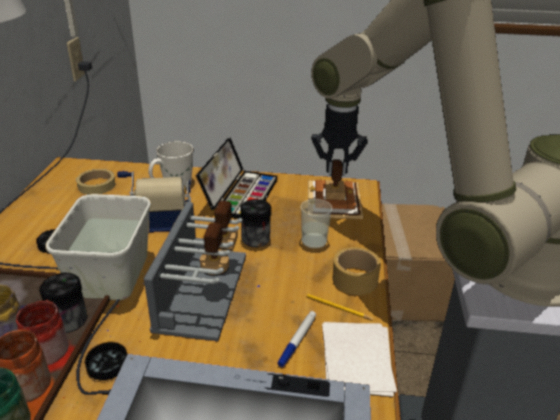

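```bash
python3 - <<'E'
from fitjig import *
np.set_printoptions(precision=2,suppress=True)
w=np.load("w9.npy",allow_pickle=True).item()
g=lambda x,y:np.array([(x+.5)/4.2+200-.5,(y+.5)/4.2+130-.5])
J=lambda p:(lambda d:np.array([d[0]*np.cos(t)+d[1]*np.sin(t),-d[0]*np.sin(t)+d[1]*np.cos(t)]))((p-np.array([411.4,-216.2,0]))[:2])
t=np.radians(3.7)
for n,p,z in [('outer',(326,103),25),('win far',(326,246),25),('far base bottom',(326,274),20.5),('far base top edge',(326,306),38.5),('winL',(145,290),25),('winR',(508,290),25),('blkL',(170,278),20.5),('blkR',(483,278),20.5),
 ('winL',(154,500),25),('winR',(499,500),25),('topL',(165,500),39.5),('topR',(485,500),39.5)]: print(n,J(atz(w,g(*p),z,True)))
E
```

```text
outer [-0.17 57.72]
win far [-0.16 36.9 ]
far base bottom [-0.15 31.47]
far base top edge [-0.17 31.92]
winL [-26.64  30.35]
winR [26.48 30.37]
blkL [-23.42  30.91]
blkR [23.27 30.92]
winL [-26.75  -3.4 ]
winR [26.65 -3.38]
topL [-23.16   3.35]
topR [22.58  3.36]
```

The block sits centred in the window to within about 0.5 mm. The side view shows the other two blocks still hanging, and the tumbler (315,225) and jar (257,222) where they were. I'm handing it in.

```bash
python3 -c "
from rig import ctrl
s=ctrl.sense();print(s['time_s'],s['eef_pos'],s['force'],abs(s['dq']).max())
print(ctrl.finish_job())"
```

```text
15.8 [ 411.32454801 -215.64224584   74.00344739] [ 0.00954512  0.58155926 -1.19608206] 0.0008536878989795743
the job is handed in; nothing more can be done
None
```

The oblong block is in the frame's window, held still by the gripper, and the job was handed in at 15.8 s. I gripped its handle at 60 N, lifted it 10 mm, drew it 90 mm forwards and carried it with its face about 158 mm above the desk. I turned it to the jig's yaw of about 3.7° and lowered it in two checked stages.

**Last checks:**
- **Height:** the printing face is about 7.5 mm above the card and 7.5 mm below the frame top. This comes from the hanging height and the tool's travel, because the frame hides the face from the cameras. The head did not move in the pads while I lowered it.
- **Centring:** off by about 0.2 mm in x and 0.4 mm in y. I could only see the far side's gap in y.
- **Squareness:** the yaw matches to about 0.2°. The tool is vertical, but I did not measure the block's tilt directly.
- **Contact:** the only force on the wrist is the block's weight, about 1.5 N, and the arm is at rest.
- **Other things:** the side view shows the other two blocks still hanging, and the tumbler and jar where they were.

**Disagreements:** camera fits of the jig's y position ranged from -216.1 to -217.5 mm. I used the close-up comparison of block and frame instead. The frame also looked about 2% narrower than its given size. I put that down to lens calibration or rounded edges, and it affects both sides equally.

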